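# Wipe the chocolate chips into the crumb tray

## Robot

A 7-joint arm with a two-finger parallel gripper is mounted at the origin on the work surface. World frame = base frame: x ahead of the robot, y to its left, z up, the work surface at z = 0. Lengths are in m, angles in rad, forces in N, time in s.
With the tool pointing down it reaches from about 0.4 to 0.85 m from the base axis. Payload 10.4 kg.
Tool frame: the origin (TCP) lies at the very end of the fingers, on their centre line; the grasp point (between the pads) lies 19 mm behind it (r.pinch_z is the distance from the TCP to the grasp point, in m); z points along the fingers, y is the line along which they close (so a half turn about z gives the same grasp; the last joint's range is limited). The gripper opens to 87 mm and grips with 3 to 60 N. Pads are 19 mm wide; open, the fingers measure 117 mm over their backs; the gripper's body (75 mm by 190 mm) begins 51 mm behind the grasp point.
Start: joints at [1.106, 0.332, -0.065, 1.46, 0.022, 1.35, -0.088], TCP at [0.267, -0.565, 0.223] pointing down, gripper open.
Joint ranges: [-2.6, 2.6], [-0.5, 2.12], [-1.47, 1.34], [0.16, 2.42], [-1.27, 4.41], [0.06, 2.06], [-2.6, 2.6]. Speed limits (rad/s): [2.22, 2.22, 2.79, 2.79, 3.14, 3.14, 3.14].

## Interface

Orientations are given as a unit quaternion [x, y, z, w].
In Python, from bench import sensors, vision, r gives the robot as it stands.
- The arm moves only by the shell command python3 -m crank 'ROWS' [OPENING] [FORCE]. ROWS is JSON, a list of rows, each a list of 2 entries, a list of its own where there are three numbers: the shift along the tool's x, y, z normalised to -1 to 1, where 1 is 3 cm, then the turn about the tool's z normalised to -1 to 1, where 1 is 8 degrees. A call has 1 to 12 rows; each row shifts and turns the commanded pose from where the row before left it, along the tool's axes as they then stand; what a row does not reach is not made up. A row lasts 1/8 s, in which the tool goes at most 62.5 mm and 10.7 degrees, less where a joint would pass 70% of its speed; a pose out of reach is approached as far as the arm can. A call with a number of a shift or a turn outside -1 to 1 is refused whole. A call with a gripper value outside its range is refused whole. OPENING is the opening, from 0 (shut) to 1 (fully open), set as the call begins (- or left out, the last holds). The fingers move at their own pace and stop on an object; FORCE is the grip in N (left out, the last holds). Time passes only in rows, so rows that do not move let the fingers close. It gives the time, the measured TCP pose, the force, the opening and the grip force at its end, in the units of the state.
- sensors.read_state(): the state, without advancing time (a new reading comes with each control period).
- vision.camera(name): name is "side" or "top" or "wrist"; returns the picture (400x640x3 uint8, red, green, blue); there is no depth.
- vision.camera_model(name): a dict with "vertical_fov" (degrees; the focal length in pixels is half the picture's height over the tangent of half this angle, whatever the lens; pixels are square), "cx", "cy" (the principal point, pixels), "camera_from_world" (4x4, takes a point from world to camera coordinates); the wrist camera has in their place "hand_eye" (4x4, takes a point from camera to tool coordinates, whose origin is the TCP and whose axes are the flange's). Camera axes: x right, y down, z forward; pixel columns grow to the right and rows downward; lengths in m; the calibration is good to about 2 mm. A picture is of the moment at which its call begins: read the wrist's pose just before it. camera_model takes no time and is no camera call.
- r.close_job(): hands the job in; it is judged then, once.
The state is a dict: "time": time; "joint_positions": joint angles; "joint_vel": joint speeds; "joint_torque": joint torques, N m; "ee_pos": TCP position; "eef_rot": TCP orientation; "ft_force": force on the tool from outside, world axes, zero at the start; "torque": the same for the moment, N m; "width": finger opening in m; "grip_force": force on a finger pad.
Only numpy, scipy, OpenCV 4.12 (cv2) and the standard library are available. Lean on these libraries where they do the work, as an engineer would, in place of code of your own. Each camera call takes 0.05 s, during which the arm holds its last target. There are 200 camera calls.

## Task

Take the wooden scraper block that stands beside the low pastry cabinet and use it to wipe the two loose chips of chocolate off the marble top, over the front edge, into the pulled-out crumb tray. Touch the chips with the scraper only, and when the top is clear set the scraper down gently, upright, on the marble.

Things in the scene. Friction and masses are not known exactly. Their poses are not given: they have to be found in the camera images.
- cabinet: Fixed low cabinet. Flat rimless marble top, 260 (x) x 240 mm (y), 75 mm above the table. Origin: under the marble's centre, at table height; z up. Front = -x, roughly towards the robot: below the marble's front edge an open wooden crumb tray stands pulled out, fixed, x -130 to -250 mm, 220 mm wide in y, walls 5 mm, floor 11 mm and rim 40 mm above the table; a 16 mm brass knob in front.
- scraper_center (a point): Centre (37 mm above the underside) of the loose wooden scraper block, about 160 g, standing on the table to the right (-y) of the cabinet. Foot 36 (its x) x 140 (y) x 28 mm high; along it a narrower grip rib, 24 (x) x 116 mm (y), from 28 to 74 mm above the underside, to be gripped across its 24 mm. z up; both long sides are alike and either can wipe.
- chip_a: Loose chip of dark chocolate, 30 x 26 mm, 16 mm high, about 14 g, flat on the marble's front half, its outline within 65 mm of the cabinet's centre line (y = 0). Origin: centre of its underside; z up.
- chip_b: Second, equal chip, on the marble's rear half, its outline within 65 mm of the centre line and at least 45 mm from the rear edge. Origin: centre of its underside; z up.
Not all that is in view belongs to the job. Leave any pink look-alike of the part that bears scraper_center alone. What is shaped like the chip_a but green is not meant.

How it is judged:
By the outcome, as a careful person would: the job done as asked, in the order asked, and still so for the second after the job is handed in, with the robot touching nothing.
It also fails if it takes over 40 s, if anything falls off the work surface, if the arm or the gripper's body presses on something with over 40 N, if the wrist force passes 120 N, or if a joint passes its speed limit or range.

## Working session

There is one attempt and no reset: what is moved stays moved. The work goes in short steps, Python scripts to look and compute and a shell command to move; the robot and the scene stay as the last step left them, time stands still between calls to the robot, and variables do not carry over. Pictures are saved under pics/ and viewed, at most 10 in all, crops included, and the job is handed in when it is done.

```bash
mkdir -p pics; ls; python3 - <<'E'
from bench import sensors, vision, r
import cv2,numpy as np
s=sensors.read_state();print(s['time'],s['ee_pos'],s['eef_rot'],s['width'],r.pinch_z)
for n in ['top','side']:
    cv2.imwrite(f'pics/{n}0.png',vision.camera(n)[:,:,::-1]);print(n,vision.camera_model(n))
print(vision.camera_model('wrist'))
E
```

```text
pics
0.0 [ 0.26704388 -0.5646508   0.22175501] [ 9.75699840e-01  2.19110316e-01 -1.92895833e-04 -6.73550237e-04] 0.08682205126125767 0.0187
top {'vertical_fov': 45.89015484847148, 'cx': 326.59761376135134, 'cy': 204.12580953141367, 'camera_from_world': array([[ 2.75725234e-02, -9.99619485e-01,  8.00875966e-04,
        -1.41042157e-01],
       [-9.98786709e-01, -2.75822381e-02, -4.07962102e-02,
         5.08550817e-01],
       [ 4.08027766e-02,  3.24950192e-04, -9.99167167e-01,
         1.15702333e+00],
       [ 0.00000000e+00,  0.00000000e+00,  0.00000000e+00,
         1.00000000e+00]])}
side {'vertical_fov': 47.67646507950185, 'cx': 321.1905706929571, 'cy': 191.82697825017036, 'camera_from_world': array([[ 0.9349289 , -0.35412614,  0.02241917, -0.52222062],
       [-0.15598469, -0.46692112, -0.8704329 ,  0.10035367],
       [ 0.31871103,  0.81029583, -0.49177631,  1.23281303],
       [ 0.        ,  0.        ,  0.        ,  1.        ]])}
{'vertical_fov': 66.0289013833387, 'cx': 319.52419175398455, 'cy': 195.46867438668673, 'hand_eye': array([[-5.62628483e-04, -9.53911339e-01, -3.00088055e-01,
         8.20538281e-02],
       [ 9.99999792e-01, -6.31379599e-04,  1.32133860e-04,
        -1.18319391e-03],
       [-3.15513463e-04, -3.00087918e-01,  9.53911496e-01,
        -1.61067447e-01],
       [ 0.00000000e+00,  0.00000000e+00,  0.00000000e+00,
         1.00000000e+00]])}
```

View pics/top0.png

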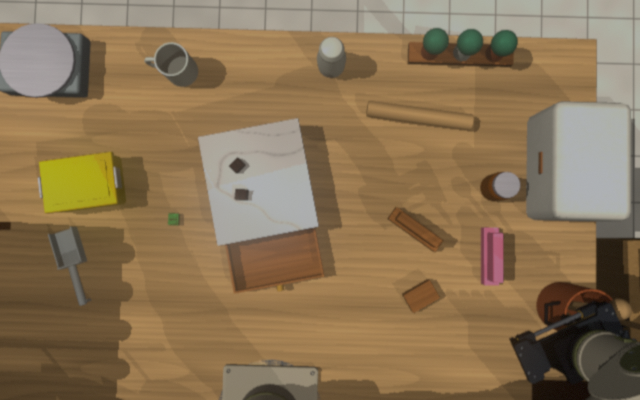

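View pics/side0.png

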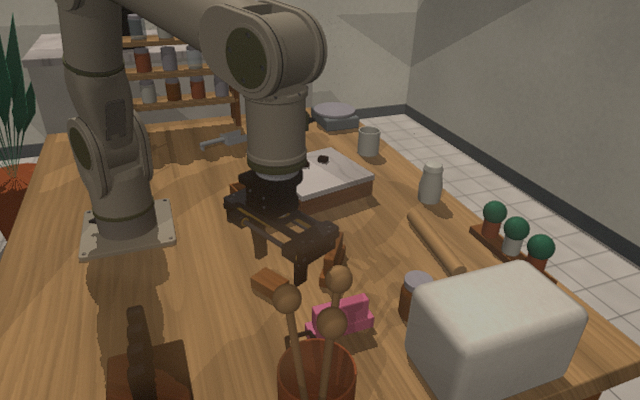

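The top view shows the marble with corners near (199,137), (298,120), (317,226) and (218,243). The chips are at about (237,165) and (242,194), the scraper at (416,229), and the pink decoy at (492,255).

```bash
cat > h.py <<'E'
import numpy as np,cv2
from bench import sensors,vision,r
def K(m):
    f=200/np.tan(np.radians(m['vertical_fov']/2)); return f,m['cx'],m['cy']
def cast(uv,z,n='top'):
    m=vision.camera_model(n);f,cx,cy=K(m)
    if n=='wrist':
        from scipy.spatial.transform import Rotation as R
        s=sensors.read_state();T=np.eye(4);T[:3,:3]=R.from_quat(s['eef_rot']).as_matrix();T[:3,3]=s['ee_pos']
        C=T@m['hand_eye']
    else: C=np.linalg.inv(m['camera_from_world'])
    uv=np.atleast_2d(uv).astype(float)
    d=np.c_[(uv[:,0]-cx)/f,(uv[:,1]-cy)/f,np.ones(len(uv))]@C[:3,:3].T
    o=C[:3,3]; return (o+d*((z-o[2])/d[:,2])[:,None])[:,:2]
E
python3 - <<'E'
from h import *
im=cv2.imread('pics/top0.png');hsv=cv2.cvtColor(im,cv2.COLOR_BGR2HSV)
for p in [(416,229),(408,222),(430,240),(420,222),(440,215),(237,165),(242,194),(270,150),(270,200),(305,170)]: print(p,hsv[p[1],p[0]])
roi=np.zeros(im.shape[:2],np.uint8);roi[110:250,190:325]=255
m=((hsv[...,1]<70)&(hsv[...,2]>120)).astype(np.uint8)*255&roi
c=max(cv2.findContours(m,0,2)[0],key=cv2.contourArea);q=cv2.minAreaRect(cv2.convexHull(c))
b=cv2.boxPoints(q);print(q);w=cast(b,.075);print(w.round(4).tolist(),np.linalg.norm(np.diff(w,axis=0),axis=1),w.mean(0))
ch=((hsv[...,2]<90)).astype(np.uint8)*255; ch[:145]=0;ch[210:]=0;ch[:,:222]=0;ch[:,262:]=0
for c in cv2.findContours(ch,0,2)[0]:
    if cv2.contourArea(c)>20:
        q=cv2.minAreaRect(c);w=cast(cv2.boxPoints(q),.088);print('chip',q,w.mean(0).round(4),np.linalg.norm(np.diff(w,axis=0),axis=1))
cv2.imwrite('pics/crop1.png',cv2.resize(im[195:265,375:455],None,fx=7,fy=7,interpolation=2))
E
```

```text
(416, 229) [ 14 168 120]
(408, 222) [ 14 164 115]
(430, 240) [ 14 165 122]
(420, 222) [ 16 130  96]
(440, 215) [ 16 124 144]
(237, 165) [13 75 65]
(242, 194) [11 56 77]
(270, 150) [ 17  27 169]
(270, 200) [ 90   3 175]
(305, 170) [ 42   7 175]
((257.4726867675781, 181.48141479492188), (111.05103302001953, 103.75365447998047), 79.2156982421875)
[[0.6596, 0.1836], [0.7122, -0.0542], [0.4574, -0.1103], [0.4058, 0.1254]] [0.24352657 0.26094585 0.24124777] [0.55875407 0.03610807]
chip ((241.5, 194.0), (8.0, 11.0), 90.0) [0.527 0.07 ] [0.02539913 0.01850055 0.02538157]
chip ((237.50003051757812, 165.00001525878906), (10.606600761413574, 12.020814895629883), 45.0) [0.594  0.0816] [0.02778025 0.02470023 0.02776246]
```

View pics/crop1.png

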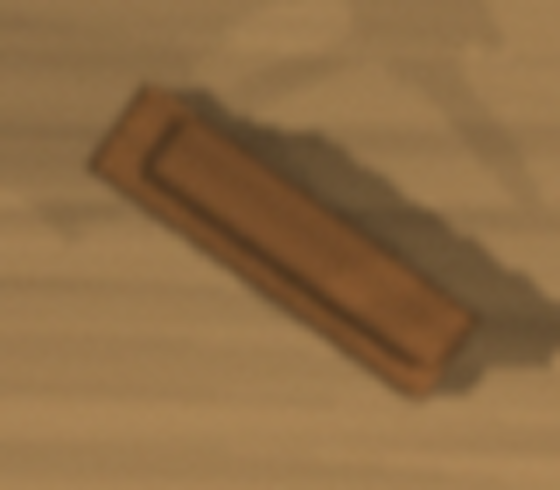

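```bash
cat >> h.py <<'E'
from scipy.spatial.transform import Rotation as R
def go(p,yaw):
    "print turn (8deg units) and the shift after/before the turn (3cm units) to TCP p with tool x at yaw deg"
    s=sensors.read_state();M=R.from_quat(s['eef_rot']).as_matrix()
    y0=np.degrees(np.arctan2(M[1,0],M[0,0]));d=np.array(p)-s['ee_pos']
    M1=R.from_euler('z',yaw-y0,degrees=True).as_matrix()@M
    print('yaw',y0.round(2),'turn',(-(yaw-y0)/8).round(3),'shift if turned first',(M1.T@d/.03).round(3),'shift now',(M.T@d/.03).round(3), 'tilt',np.degrees(np.arccos(-M[2,2])).round(2))
    print('t',s['time'],'pos',s['ee_pos'].round(4),'w',s['width'],'F',s['ft_force'].round(1),'grip',s['grip_force'])
CAB=np.array([.5588,.0361]);CY=np.radians(12.6);CR=np.array([[np.cos(CY),-np.sin(CY)],[np.sin(CY),np.cos(CY)]])
def cab(x,y): return CAB+CR@[x,y]
E
python3 - <<'E'
from h import *
px=lambda a:np.array(a)/7+[374.5,194.5]
w=cast(px([(185,115),(478,318),(438,368),(148,165)]),.074);f=cast(px([(148,85),(90,163),(420,400)]),.028)
e=lambda a:(np.degrees(np.arctan2(a[1],a[0]))%180,np.linalg.norm(a))
print('rib',w.mean(0),e(w[1]-w[0]),e(w[2]-w[3]),e(w[3]-w[0]))
print('foot',(f[0]+f[2])/2,e(f[2]-f[1]),e(f[1]-f[0]))
go([*w.mean(0),.16],e(w[1]-w[0])[0])
E
```

```text
rib [ 0.45762003 -0.34415972] (np.float64(56.742463199721044), np.float64(0.11829782577259902)) (np.float64(56.48888013811231), np.float64(0.11740763222362799)) (np.float64(144.845275242077), np.float64(0.02080776615687503))
foot [ 0.45676944 -0.3433769 ] (np.float64(55.804853992363974), np.float64(0.1403605459021611)) (np.float64(144.740661246739), np.float64(0.03387322705637404))
yaw 25.31 turn -3.929 shift if turned first [9.63  1.283 2.058] shift now [ 8.885 -3.926  2.065] tilt 0.08
t 0.1 pos [ 0.2671 -0.5647  0.2218] w 0.0867422624791164 F [ 0.1  0.3 -0.8] grip 0.0
```

```bash
python3 -m crank '[[[0,0,0],-0.96],[[0,0,0],-0.96],[[0,0,0],-0.96],[[0,0,0],-0.96],[[1,0.2,0],0],[[1,0.2,0],0],[[1,0.2,0],0],[[1,0.2,0],0],[[1,0.2,0],0],[[1,0.2,0],0]]' 1
python3 -m crank '[[[1,0,0.5],0],[[1,0,0.5],0],[[1,0,0.5],0],[[0.6,0,0.5],0],[[0,0,0],0],[[0,0,0],0]]'
python3 - <<'E'
from h import *
go([.4572,-.3438,.034],56)
cv2.imwrite('pics/w1.png',vision.camera('wrist')[:,:,::-1])
E
```

```text
time: 1.35
ee_pos: [0.3981, -0.4349, 0.2222]
eef_rot: [0.883, 0.47, -0.0, -0.0]
ft_force: [1.5, 0.1, -0.3]
width: 0.0872
grip_force: 0.0
time: 2.1
ee_pos: [0.4574, -0.3477, 0.163]
eef_rot: [0.883, 0.469, -0.0, 0.0]
ft_force: [0.4, -0.1, 0.4]
width: 0.087
grip_force: 0.0
yaw 55.94 turn -0.007 shift if turned first [ 0.108 -0.08   4.298] shift now [ 0.108 -0.08   4.298] tilt 0.05
t 2.1 pos [ 0.4574 -0.3477  0.163 ] w 0.0869779912568742 F [ 0.4 -0.1  0.4] grip 0.0
```

View pics/w1.png

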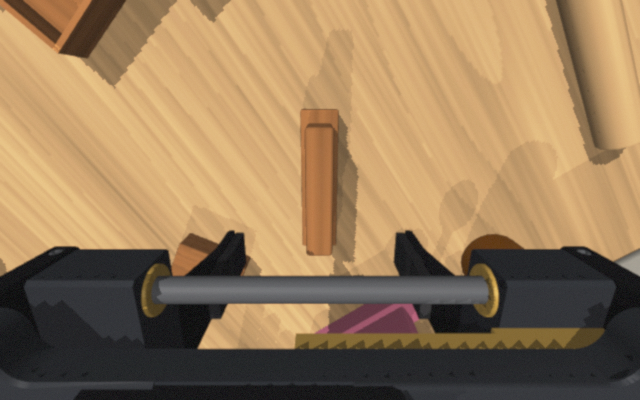

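The wrist view shows the rib's top from (308,125)–(331,125) to (307,254)–(333,254), centred laterally between the fingers. I'll cast those corners to check its position along the length.

```bash
python3 - <<'E'
from h import *
w=cast([(308,126),(331,126),(333,254),(307,254)],.074,'wrist');c=w.mean(0)
d=w[:2].mean(0)-w[2:].mean(0);print(c,np.linalg.norm(d),np.degrees(np.arctan2(d[1],d[0])))
go([*c,.034],56)
E
```

```text
[ 0.45934796 -0.34298593] 0.11358371320986757 56.118440561325905
yaw 55.92 turn -0.01 shift if turned first [ 0.173 -0.041  4.304] shift now [ 0.173 -0.041  4.304] tilt 0.06
t 2.15 pos [ 0.4574 -0.3478  0.1631] w 0.08688237845718774 F [ 0.2 -0.3 -0.6] grip 0.0
```

```bash
python3 -m crank '[[[0.14,-0.06,0.5],0],[[0,0,0.9],0],[[0,0,0.9],0],[[0,0,0.8],0],[[0,0,0.7],0],[[0,0,0.5],0],[[0,0,0],0],[[0,0,0],0]]' 1
python3 -m crank '[[[0,0,0],0],[[0,0,0],0],[[0,0,0],0],[[0,0,0],0],[[0,0,0],0],[[0,0,0],0],[[0,0,0],0],[[0,0,0],0]]' 0 40
python3 -c "
from h import *
go([*cab(.095,.037),.16],102.6)"
```

```text
time: 3.15
ee_pos: [0.4593, -0.3421, 0.0342]
eef_rot: [0.883, 0.47, 0.0, 0.001]
ft_force: [0.4, -0.6, 0.2]
width: 0.0869
grip_force: 0.0
time: 4.15
ee_pos: [0.4589, -0.3418, 0.0335]
eef_rot: [0.883, 0.47, 0.0, 0.0]
ft_force: [1.0, -0.7, -0.6]
width: 0.024
grip_force: 40.0
yaw 56.04 turn -5.821 shift if turned first [12.799  9.164 -4.215] shift now [15.454 -2.993 -4.216] tilt 0.0
t 4.15 pos [ 0.4589 -0.3418  0.0335] w 0.02396747844857315 F [ 1.  -0.7 -0.6] grip 39.99497246928513
```

```bash
python3 -m crank '[[[0,0,-0.4],0],[[0,0,-0.9],0],[[0,0,-0.9],0],[[0,0,-0.9],0],[[0,0,-0.9],0],[[0,0,-0.9],-0.82],[[0,0,0],-1],[[0,0,0],-1],[[0,0,0],-1],[[0,0,0],-1],[[0,0,0],-1],[[0,0,0],0]]'
python3 -m crank '[[[0.5,0.4,0],0],[[1,0.7,0],0],[[1,0.7,0],0],[[1,0.7,0],0],[[1,0.7,0],0],[[1,0.7,0],0],[[1,0.7,0],0],[[1,0.7,0],0],[[1,0.7,0],0],[[1,0.7,0],0],[[1,0.7,0],0],[[1,0.7,0],0]]'
python3 -m crank '[[[0.8,0.7,0],0],[[0.5,0.4,0],0],[[0,0,0],0],[[0,0,0],0]]'
python3 - <<'E'
from h import *
go([*cab(.095,.037),.16],102.6)
for n in ['wrist','top']:cv2.imwrite(f'pics/{n}2.png',vision.camera(n)[:,:,::-1])
E
```

```text
time: 5.65
ee_pos: [0.4588, -0.3418, 0.1811]
eef_rot: [0.626, 0.78, -0.0, 0.0]
ft_force: [-0.6, -0.9, -0.6]
width: 0.0236
grip_force: 40.0
time: 7.15
ee_pos: [0.6208, 0.0508, 0.1808]
eef_rot: [0.626, 0.78, 0.0, -0.0]
ft_force: [0.9, -0.1, -2.2]
width: 0.0237
grip_force: 40.0
time: 7.65
ee_pos: [0.6443, 0.092, 0.1805]
eef_rot: [0.626, 0.78, -0.0, 0.0]
ft_force: [1.0, 0.3, -1.7]
width: 0.0236
grip_force: 40.0
yaw 102.5 turn -0.013 shift if turned first [ 0.038 -0.021  0.684] shift now [ 0.038 -0.021  0.684] tilt 0.06
t 7.65 pos [0.6443 0.092  0.1805] w 0.023608725103884957 F [ 1.   0.3 -1.7] grip 39.99492656439543
```

View pics/wrist2.png

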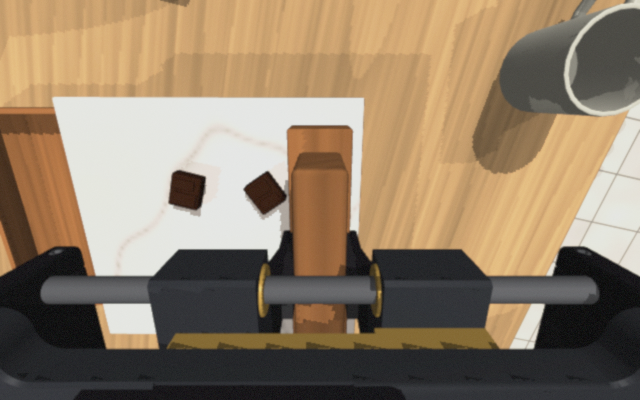

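The wrist view shows the marble's left edge along row 98, from (53,98) to (364,98), parallel to the closing axis. The chips are at (187,190) and (265,193), with the scraper behind both.

```bash
python3 - <<'E'
from h import *
uv=[(53,98),(364,98),(359,240),(187,190),(265,193),(285,193),(246,192)]
z=[.075]*3+[.085]*2+[.08]*2
for p,q in zip(uv,z):print(p,(CR.T@(cast([p],q,'wrist')[0]-CAB)).round(4))
t=sensors.read_state()['ee_pos'];print('tcp',CR.T@(t[:2]-CAB))
E
```

```text
(53, 98) [-0.1255  0.1202]
(364, 98) [0.1315 0.1195]
(359, 240) [ 0.132  -0.0093]
(187, 190) [-0.0207  0.0436]
(265, 193) [0.047  0.0407]
(285, 193) [0.0639 0.0392]
(246, 192) [0.0293 0.0402]
tcp [0.0956563  0.03544614]
```

```bash
python3 -m crank '[[[0,0,0.6],0],[[0,0,0.7],0],[[0,0,0.5],0],[[0,0,0.3],0],[[0,0,0.15],0],[[0,0,0.05],0],[[0,0,0],0],[[0,0,0],0]]'; python3 -c "
from h import *
go([*cab(-.118,.037),.1093],102.6)"
```

```text
time: 8.75
ee_pos: [0.6448, 0.0933, 0.1121]
eef_rot: [0.625, 0.78, 0.0, 0.0]
ft_force: [-0.3, 0.4, -1.7]
width: 0.0239
grip_force: 40.0
yaw 102.59 turn -0.001 shift if turned first [-1.000e-03 -7.146e+00  8.600e-02] shift now [-2.000e-03 -7.146e+00  8.600e-02] tilt 0.05
t 8.75 pos [0.6448 0.0933 0.1121] w 0.023927603512038462 F [-0.3  0.4 -1.7] grip 39.99503911938518
```

```bash
python3 -m crank '[[[0,0,0.08],0],[[0,0,0],0],[[0,-0.15,0],0],[[0,-0.3,0],0],[[0,-0.3,0],0],[[0,-0.3,0],0],[[0,-0.3,0],0],[[0,-0.3,0],0],[[0,-0.3,0],0],[[0,-0.3,0],0],[[0,-0.3,0],0],[[0,-0.3,0],0]]'
python3 -m crank '[[[0,-0.3,0],0],[[0,-0.3,0],0],[[0,-0.3,0],0],[[0,-0.3,0],0],[[0,-0.3,0],0],[[0,-0.3,0],0],[[0,-0.2,0],0],[[0,0,0],0]]'
python3 - <<'E'
from h import *
go([*cab(-.118,.037),.1098],102.6)
cv2.imwrite('pics/wrist3.png',vision.camera('wrist')[:,:,::-1])
E
```

```text
time: 10.25
ee_pos: [0.5605, 0.0744, 0.1092]
eef_rot: [0.625, 0.78, -0.0, 0.0]
ft_force: [0.5, 0.7, -1.4]
width: 0.0237
grip_force: 40.0
time: 11.25
ee_pos: [0.5023, 0.0612, 0.1092]
eef_rot: [0.625, 0.78, -0.0, 0.0]
ft_force: [-0.4, 0.8, -1.8]
width: 0.0237
grip_force: 40.0
yaw 102.58 turn -0.002 shift if turned first [ 0.005 -2.277 -0.019] shift now [ 0.004 -2.277 -0.019] tilt 0.03
t 11.25 pos [0.5023 0.0612 0.1092] w 0.023745801987044332 F [-0.4  0.8 -1.8] grip 39.99502875376493
```

View pics/wrist3.png

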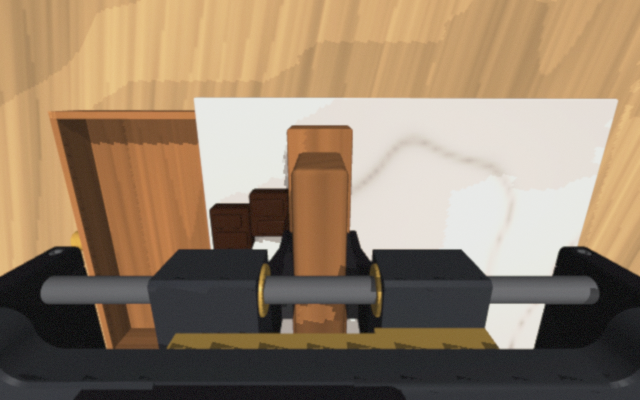

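The chips are stacked in front of the foot, at about (230,225) and (270,212), close to the marble's front edge (column ~205). I'll continue slowly over the edge.

```bash
python3 -m crank '[[[0,-0.2,0],0],[[0,-0.2,0],0],[[0,-0.2,0],0],[[0,-0.2,0],0],[[0,-0.2,0],0],[[0,-0.2,0],0],[[0,-0.2,0],0],[[0,-0.2,0],0],[[0,-0.2,0],0],[[0,-0.2,0],0],[[0,-0.2,0],0],[[0,-0.1,0],0]]'
python3 -m crank '[[[0,0,0],0],[[0,0,0],0],[[0,0,0],0],[[0,0,0],0]]'
python3 - <<'E'
from h import *
go([*cab(0,.037),.1098],102.6)
cv2.imwrite('pics/wrist4.png',vision.camera('wrist')[:,:,::-1])
E
```

```text
time: 12.8
ee_pos: [0.4348, 0.0462, 0.1091]
eef_rot: [0.625, 0.78, -0.0, 0.0]
ft_force: [0.8, 0.4, -1.2]
width: 0.0237
grip_force: 40.0
time: 13.3
ee_pos: [0.4352, 0.0465, 0.1091]
eef_rot: [0.625, 0.78, 0.0, -0.0]
ft_force: [-0.5, -0.6, -2.2]
width: 0.0238
grip_force: 40.0
yaw 102.6 turn -0.001 shift if turned first [-2.000e-03  3.945e+00 -2.300e-02] shift now [-2.000e-03  3.945e+00 -2.300e-02] tilt 0.0
t 13.3 pos [0.4352 0.0465 0.1091] w 0.02379129861793561 F [-0.5 -0.6 -2.2] grip 39.994803573936224
```

View pics/wrist4.png

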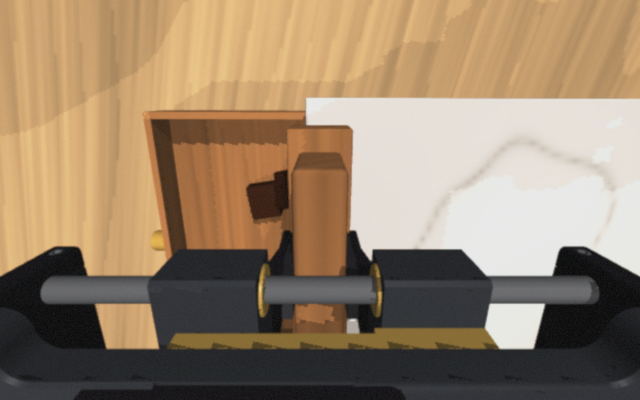

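One chip is in the tray at (265,200), and another dark shape is partly hidden behind the scraper at (281,190). I'll back off and look again.

```bash
python3 -m crank '[[[0,0.2,0],0],[[0,0.5,0],0],[[0,0.6,0],0],[[0,0.6,0],0],[[0,0.6,0],0],[[0,0.6,0],0],[[0,0.5,0],0],[[0,0.4,0],0],[[0,0.2,0],0],[[0,0,0],0],[[0,0,0],0]]'
python3 - <<'E'
from h import *
go([*cab(0,.037),.109],102.6)
cv2.imwrite('pics/wrist5.png',vision.camera('wrist')[:,:,::-1])
E
```

```text
time: 14.72
ee_pos: [0.5578, 0.0738, 0.1091]
eef_rot: [0.625, 0.78, -0.0, 0.0]
ft_force: [0.1, 0.2, -1.8]
width: 0.0235
grip_force: 40.0
yaw 102.6 turn -0.0 shift if turned first [ 0.001 -0.241  0.004] shift now [ 0.001 -0.241  0.004] tilt 0.02
t 14.725 pos [0.5578 0.0738 0.1091] w 0.02354722010111619 F [ 0.1  0.2 -1.8] grip 39.99497804325074
```

View pics/wrist5.png

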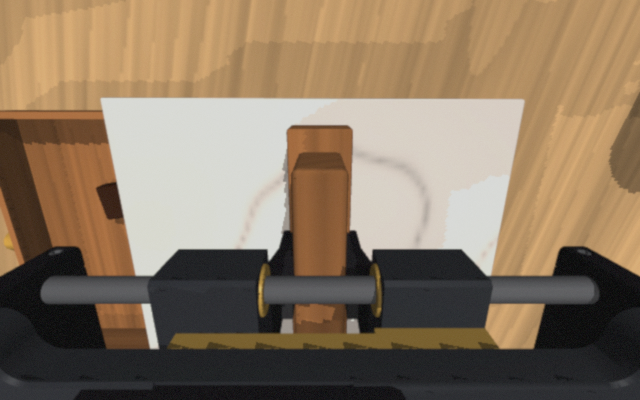

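The marble is clear and a chip is in the tray at (110,200). I'll lower the scraper gently.

```bash
python3 -m crank '[[[0,0,0.01],0],[[0,0,0.01],0],[[0,0,0],0],[[0,0,0],0]]'; python3 -m crank '[[[0,0,0.01],0],[[0,0,0],0],[[0,0,0],0]]'
```

```text
time: 15.28
ee_pos: [0.5581, 0.0738, 0.1086]
eef_rot: [0.625, 0.78, -0.0, 0.0]
ft_force: [-0.1, 0.7, -2.5]
width: 0.024
grip_force: 40.0
time: 15.65
ee_pos: [0.5582, 0.0739, 0.1085]
eef_rot: [0.625, 0.78, -0.0, 0.0]
ft_force: [-2.6, -0.5, 4.2]
width: 0.0235
grip_force: 40.0
```

Contact is at about 4 N, so I'll release and retract straight up.

```bash
python3 -m crank '[[[0,0,0],0],[[0,0,0],0],[[0,0,0],0],[[0,0,0],0],[[0,0,0],0],[[0,0,0],0]]' 0.6 5
python3 -m crank '[[[0,0,-0.2],0],[[0,0,-0.5],0],[[0,0,-0.8],0],[[0,0,-0.9],0],[[0,0,-0.9],0],[[0,0,-0.8],0],[[0,0,0],0]]'
python3 -m crank '[[[-1,0,0],0],[[-1,0,0],0],[[-1,0,0],0],[[-1,0,0],0],[[-1,0,0],0],[[-1,0,0],0],[[-1,0,0],0],[[-1,0,0],0],[[-1,0,0],0],[[-1,0,0],0],[[0,0,0],0],[[0,0,0],0]]'
python3 - <<'E'
from h import *
a=vision.camera('top')[100:320,180:400,::-1];b=vision.camera('side')[110:270,190:410,::-1]
cv2.imwrite('pics/end.png',np.hstack([cv2.resize(a,(400,400),interpolation=2),cv2.resize(b,(400,400),interpolation=2)]))
E
```

```text
time: 16.4
ee_pos: [0.5581, 0.0738, 0.1082]
eef_rot: [0.625, 0.78, -0.0, 0.0]
ft_force: [-0.5, -0.3, 0.1]
width: 0.0522
grip_force: 0.0
time: 17.27
ee_pos: [0.5592, 0.0743, 0.2341]
eef_rot: [0.625, 0.78, 0.001, 0.002]
ft_force: [0.2, -0.3, -0.9]
width: 0.0523
grip_force: 0.0
time: 18.77
ee_pos: [0.6234, -0.218, 0.2309]
eef_rot: [0.625, 0.781, 0.0, -0.0]
ft_force: [0.3, 0.2, 0.3]
width: 0.0523
grip_force: 0.0
```

View pics/end.png

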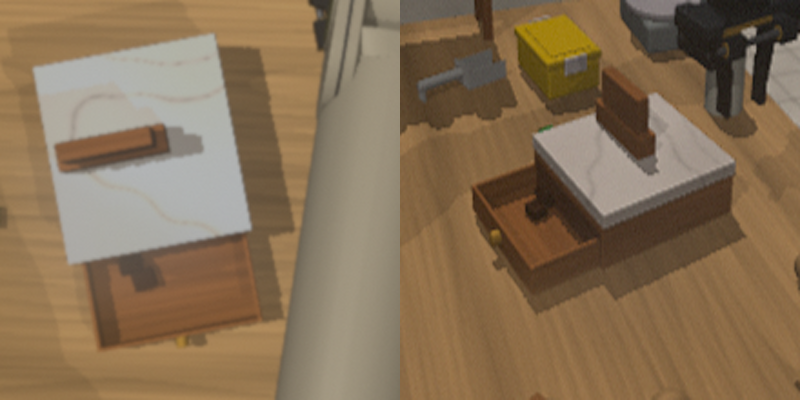

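The end views show the marble clear, the scraper upright on it, and both chips in the tray at (130,265) and (147,277) in the crop. The gripper is clear of everything.

```bash
python3 -c "
from bench import r
print(r.close_job())"
```

```text
the job is handed in; nothing more can be done
None
```

I wiped both chips off the marble into the crumb tray, set the scraper down upright on the clear marble, and handed the job in at about 19 s; the judge's result was not shown.

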